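Feed the tea carton into the bay and read its tag

ROBOT

A 7-joint arm with a two-finger parallel gripper is mounted at the origin on a cart in front of the work surface, level with it; the furniture and walls round the work are solid. World frame = base frame: x ahead of the robot, y to its left, z up, the work surface at z = 0. Lengths are in m, angles in degrees, forces in N, time in s.
With the tool pointing down it reaches from about 0.425 to 0.875 m from the base axis. Payload 4.7 kg.
Tool frame: the origin (TCP) lies midway between the tips of the shut fingers; the grasp point (between the pads) lies 19 mm behind it (env.grip_point_offset is the distance from the TCP to the grasp point, in m); z points along the fingers, y is the line along which they close (so a half turn about z gives the same grasp; the last joint's range is limited). The gripper opens to 87 mm and grips with 3 to 60 N. Pads are 19 mm wide; open, the fingers measure 117 mm over their backs; the gripper's body (75 mm by 190 mm) begins 51 mm behind the grasp point.
Start: joints at [66.24, 18.392, -4.016, 83.108, 1.295, 78.541, -3.26], TCP at [0.27, -0.591, 0.223] pointing down, gripper open.
Joint ranges: [-163.93, 163.93], [-17.29, 119.83], [-79.2, 71.16], [3.27, 140.29], [-89.18, 269.18], [5.43, 117.66], [-154.24, 154.24]. Speed limits (degrees/s): [147.25, 147.25, 180, 180, 180, 180, 180].

INTERFACE

Orientations are given as [roll, pitch, yaw] about the fixed x, y, z axes, in that order (R = Rz(yaw) Ry(pitch) Rx(roll)).
In Python, from cell import env gives the robot as it stands.
- The arm moves only by the shell command python3 -m jog 'ROWS' [FORCE]. ROWS is JSON, a list of rows, each a list of 7 numbers: the shift along the tool's x, y, z in m, then the turn, a rotation vector about the tool's x, y, z in rad, then the finger opening in m, from 0 to 0.087. A call has 1 to 12 rows; each row shifts and turns the commanded pose from where the row before left it, along the tool's axes as they then stand; what a row does not reach is not made up. A row lasts 1/12 s, in which the tool goes at most 41.7 mm and 7.16 degrees, less where a joint would pass 70% of its speed; a pose out of reach is approached as far as the arm can. A call is refused whole if a number of a shift passes 0.0417 or a number of a turn 0.125, either way. A call with a gripper value outside its range is refused whole. The fingers move at their own pace and stop on an object; FORCE is the grip in N (left out, the last holds). Time passes only in rows, so rows that do not move let the fingers close. It gives the time, the measured TCP pose, the force, the opening and the grip force at its end, in the units of the state.
- env.get_obs(): the state, without advancing time (a new reading comes with each control period).
- env.read_camera(name): name is "scene" or "top" or "wrist"; returns the picture (480x640x3 uint8, blue, green, red); there is no depth.
- env.get_calibration(name): a dict with "fov_y" (degrees; the focal length in pixels is half the picture's height over the tangent of half this angle, whatever the lens; pixels are square), "cx", "cy" (the principal point, pixels), "pose" (4x4, takes a point from camera to world coordinates). Camera axes: x right, y up, looking along -z (the intrinsics and any distortion apply to the point x, -y, -z); pixel columns grow to the right and rows downward; lengths in m; the calibration is good to about 2 mm. A picture is of the moment at which its call begins: read the wrist's pose just before it. get_calibration takes no time and is no camera call; for the wrist camera it gives the pose at the moment of the call.
- env.sign_off(): hands the job in; it is judged then, once.
The state is a dict: "time_s": time; "qpos": joint angles; "joint_velocities": joint speeds; "effort": joint torques, N m; "tool_pos": TCP position; "tool_rot": TCP orientation; "force": force on the tool from outside, world axes, zero at the start; "wrist_torque": the same for the moment, N m; "grip_width": finger opening in m; "grasp_force": force on a finger pad.
Only numpy, scipy, OpenCV 4.12 (cv2) and the standard library are available. Lean on these libraries where they do the work, as an engineer would, in place of code of your own. Each camera call takes 0.05 s, during which the arm holds its last target. There are 200 camera calls.

TASK

Push the tea carton along the rollers into the bay until its front end is fully home against the end stop, without lifting it off the track. Then take the tag reader out of its stand and hold it upright on the carton's white tag, its rectangular foot wholly inside the tag with the long sides of foot and tag parallel, pressed lightly so that the sprung foot is clearly pushed in but not to the end of its travel. Finish like that, still gripping the reader and pressing; the carton stays home, and the other things on the table are left alone.

Things in the scene. Friction and masses are not known exactly. Their poses are not given: they have to be found in the camera images.
- track: Fixed aluminium roller track along its y (y -200 to +170 mm), 94 mm wide; origin on its centre line at table height, z up. Grey free rollers, tops 34 mm up, from y -79 to +156 mm; then the bay's flat steel deck, up to the end stop: end plate 64 mm high, bumper face at y = -188 mm. Side rails: inner faces 36 mm either side of the middle, tops 46 mm up. The +y end is open.
- bay_home (a point): Point on the track where the carton's origin is when the carton is fully home: track frame (0, -122.5, 34) mm. Axes as the track.
- carton: Black tea carton, loose on the rollers: 68 (x) x 130 (y) x 58 mm high, about 0.15 kg; origin at the centre of its underside, z up. Its -y end faces the end stop: push its +y end in the track's -y direction. Rolls easily; slides on the deck with about 1 N.
- tag (a point): Centre of the white rectangular paper tag with small black corner marks, flat on the carton's top, at carton frame (0, +30, 58) mm. The tag is 34 mm along its x and 54 mm along its y (long side); axes as the carton.
- stand: Fixed white stand, base 84 x 66 x 8 mm, with an open pocket whose walls reach 44 mm above the table; inside 50 mm (x) by 34 mm (y). Origin at the centre of its underside, axes along its sides.
- reader: Grey hand-held tag reader, 110 mm tall, 135 g, upright in the stand on its foot, top 118 mm above the table. Origin under the middle of the foot (fully out), z up. Housing 46 (x) x 28 (y) mm from 20 to 56 mm up; handle above it 40 x 28 mm: grip across its 28 mm (y). Foot: steel plate 34 (x, long side) x 18 (y) mm.
- reader_grip (a point): Middle of the reader's handle, 85 mm above its origin, axes as the reader: where to grip it, fingers closing along y.
- reader_tip (a point): Centre of the underside of the reader's sprung foot (moves with the foot); axes as the reader.
- nose (a joint): How far the reader's sprung foot is pushed in, m: 0 fully out, 0.014 end of travel. It starts to move at about 2 N and takes 0.25 N more per mm (5.5 N at the end); the reader's own weight does not move it. 2 to 12 mm counts as lightly pressed.
- timer: White kitchen timer with a round knob, 62 x 62 x 40 mm, loose bystander to the left; origin at the centre of its underside.
- glass: Waisted tea glass, 62 mm across, 86 mm high, loose bystander at the far left; origin at the centre of its underside. Behind it stands a fixed black drink dispenser 0.44 m tall; pass in front of it: its body fills about x = 0.45 to 0.86 m, y = 0.14 to 0.51 m (robot base frame), its tap (y = 0.29 to 0.33 m, up to 0.17 m high) reaches out to x = 0.38 m.
- marker: Black and white felt marker, 138 mm long (x), 16 mm thick, loose bystander lying at the right; origin under its middle.
- cap: White bottle cap, 30 mm across, 12 mm high, loose bystander at the right near the stand; origin at the centre of its underside.

How it is judged:
By the outcome, as a careful person would: the job done as asked, in the order asked, and still so for the second after the job is handed in, while the arm keeps its last pose, push and grip.
It also fails if it takes over 48 s, if anything falls off the work surface, if the arm or the gripper's body presses on something with over 40 N, if the wrist force passes 120 N, or if a joint passes its speed limit or range.

## Working session

There is one attempt and no reset: what is moved stays moved. The work goes in short steps, Python scripts to look and compute and a shell command to move; the robot and the scene stay as the last step left them, time stands still between calls to the robot, and variables do not carry over. Pictures are saved under pics/ and viewed, at most 13 in all, crops included, and the job is handed in when it is done.

```bash
ls; mkdir -p pics; python3 - <<'E'
from cell import env
import cv2,numpy as np
o=env.get_obs();print(o)
for n in ("scene","top","wrist"):
    c=env.get_calibration(n);print(n,{k:(np.round(v,4).tolist() if k=='pose' else v) for k,v in c.items()})
    cv2.imwrite(f"pics/{n}0.png",env.read_camera(n))
E
```

```text
pics
{'time_s': 0.0, 'qpos': array([66.23912026, 18.43962115, -4.01476756, 83.17729537,  1.29489262,
       78.53829996, -3.26054132]), 'joint_velocities': array([ 0.0813544 , -0.01242231, -0.01295613, -0.0415987 , -0.07653387,
        0.05672679,  0.01784783]), 'effort': array([ 3.13586479e-04, -4.91283774e+01, -4.03807629e-01, -3.12527382e+01,
       -6.38326071e-02,  4.35631745e-02,  1.82720810e-04]), 'tool_pos': array([ 0.26997477, -0.5906674 ,  0.22143405]), 'tool_rot': array([-1.79890018e+02,  5.87677167e-03,  2.45694004e+01]), 'force': array([-0.95364936, -0.90991782, -0.5731245 ]), 'wrist_torque': array([-0.01856614,  0.00334376, -0.00666847]), 'grasp_force': 0.0, 'grip_width': 0.08705959614445369}
scene {'fov_y': 57.06032799814713, 'cx': 320.8212380397245, 'cy': 241.48317873756355, 'pose': [[-0.7583, 0.3825, -0.5279, 0.0217], [-0.6518, -0.4588, 0.6039, 0.5773], [-0.0112, 0.802, 0.5972, 0.6668], [0.0, 0.0, 0.0, 1.0]]}
top {'fov_y': 57.67280941775751, 'cx': 319.53217235380504, 'cy': 234.52253964044195, 'pose': [[0.022, 0.9814, -0.1905, 0.3092], [-0.9995, 0.0257, 0.0169, -0.0043], [0.0215, 0.19, 0.9815, 1.1971], [0.0, 0.0, 0.0, 1.0]]}
wrist {'fov_y': 65.99934290347595, 'cx': 318.2314282432509, 'cy': 238.43332931586457, 'pose': [[0.4161, 0.8758, 0.2444, 0.3356], [-0.9093, 0.4013, 0.1103, -0.5623], [-0.0014, -0.2681, 0.9634, 0.3829], [0.0, 0.0, 0.0, 1.0]]}
```

View pics/top0.png

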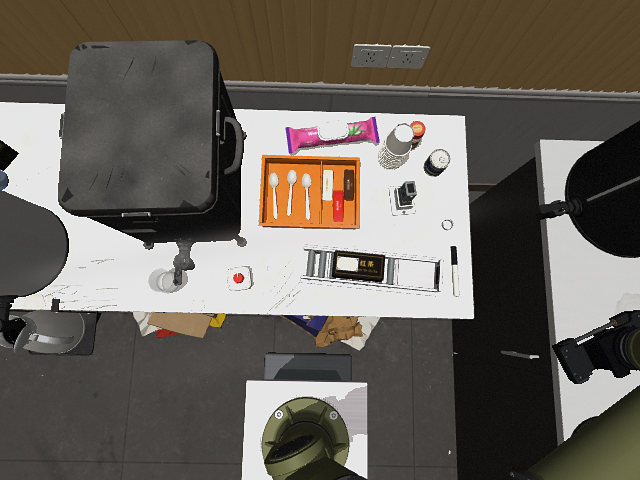

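View pics/scene0.png

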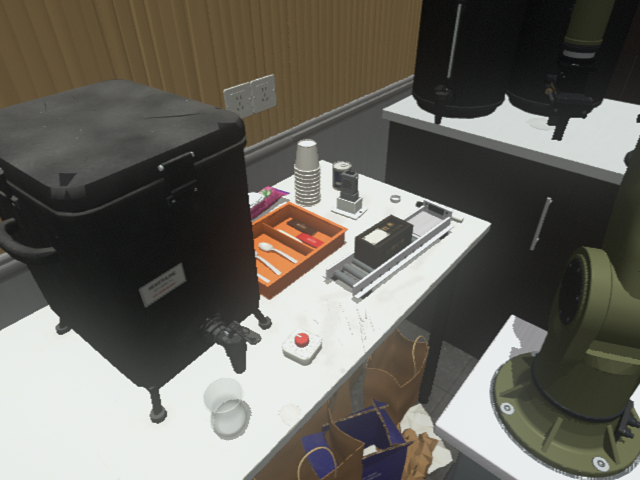

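The top view shows the track at columns 303–440, rows 247–290. The carton is at (333–385, 250–285), with its tag on the left half, and the reader and stand are near (402, 198). The scene view shows the carton's tag end facing the open end.

```bash
cat > h.py <<'E'
import cv2,numpy as np
from cell import env
def hit(name,px,z,cal=None):
    c=cal or env.get_calibration(name);f=240/np.tan(np.radians(c['fov_y']/2));P=np.array(c['pose'])
    px=np.atleast_2d(np.array(px,float))
    d=np.c_[(px[:,0]-c['cx'])/f,-(px[:,1]-c['cy'])/f,-np.ones(len(px))]@P[:3,:3].T
    o=P[:3,3];return o+d*((z-o[2])/d[:,2])[:,None]
def ray(name,px,cal=None):
    a=hit(name,px,0,cal)[0];o=np.array((cal or env.get_calibration(name))['pose'])[:3,3];return o,(a-o)/np.linalg.norm(a-o)
def proj(name,X,cal=None):
    c=cal or env.get_calibration(name);f=240/np.tan(np.radians(c['fov_y']/2));P=np.array(c['pose'])
    q=(np.atleast_2d(X)-P[:3,3])@P[:3,:3];return np.c_[c['cx']-f*q[:,0]/q[:,2],c['cy']+f*q[:,1]/q[:,2]]
E
python3 - <<'E'
import cv2,numpy as np
t=cv2.imread('pics/top0.png');s=cv2.imread('pics/scene0.png')
a=cv2.resize(t[165:300,295:465],None,fx=4.5,fy=4.4,interpolation=cv2.INTER_CUBIC)
cv2.imwrite('pics/crop1.png',cv2.resize(t[170:300,295:465],(800,600),interpolation=cv2.INTER_CUBIC))
E
```

```text
(no output)
```

View pics/crop1.png

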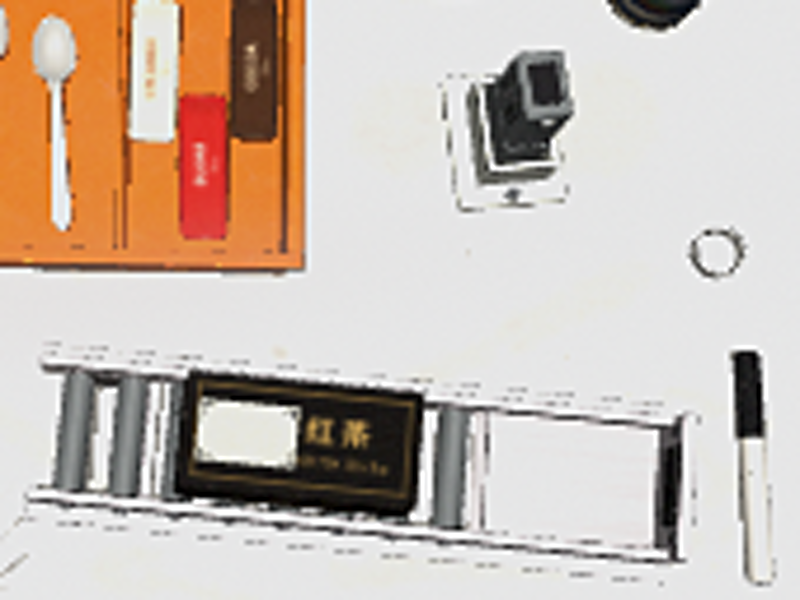

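The crop shows the tag at about (197–300, 400–470) and the reader's handle top at about (545, 85). The stand base runs from (445, 75) to (565, 208) with its long side up the image, and the bumper is at x≈670.

```bash
python3 - <<'E'
from h import *
def c2p(p): p=np.array(p,float);return np.c_[p[:,0]/800*170+295-.4,p[:,1]/600*130+170-.4]
t=hit('top',c2p([(197,402),(300,404),(296,470),(197,462)]),.092);print('tag',t.round(4).tolist(),t.mean(0).round(4))
print('carton top',hit('top',c2p([(188,372),(422,393),(412,515),(176,497)]),.092).round(4).tolist())
print('rails',hit('top',c2p([(45,362),(685,415),(675,555),(30,492)]),.046).round(4).tolist())
print('bumper',hit('top',c2p([(662,485)]),.06).round(4))
print('base',hit('top',c2p([(445,75),(463,208),(566,201)]),.008).round(4).tolist())
print('readertop',hit('top',c2p([(522,60),(563,52),(570,112),(528,120)]),.118).round(4).tolist())
print('cap',hit('top',c2p([(717,252)]),.012),'marker',hit('top',c2p([(745,352),(762,580)]),.01))
E
```

```text
tag [[0.467, -0.0679, 0.092], [0.4672, -0.1241, 0.092], [0.4305, -0.1221, 0.092], [0.4336, -0.0684, 0.092]] [ 0.4496 -0.0956  0.092 ]
carton top [[0.4837, -0.0628, 0.092], [0.4751, -0.1908, 0.092], [0.4072, -0.1849, 0.092], [0.414, -0.0574, 0.092]]
rails [[0.4947, 0.0161, 0.046], [0.4729, -0.3485, 0.046], [0.392, -0.3404, 0.046], [0.4193, 0.0224, 0.046]]
bumper [[ 0.4304 -0.3302  0.06  ]]
base [[0.6864, -0.2202, 0.008], [0.6023, -0.2302, 0.008], [0.6083, -0.2922, 0.008]]
readertop [[0.6615, -0.2428, 0.118], [0.6669, -0.2656, 0.118], [0.632, -0.2688, 0.118], [0.6267, -0.2456, 0.118]]
cap [[ 0.57794562 -0.38091244  0.012     ]] marker [[ 0.51715241 -0.3961005   0.01      ]
 [ 0.38106667 -0.40101831  0.01      ]]
```

```bash
python3 -m jog '[[0.0256,-0.0282,0,0,0,0,0],[0.0256,-0.0282,0,0,0,0,0],[0.0256,-0.0282,0,0,0,0,0],[0.0256,-0.0282,0,0,0,0,0],[0.0256,-0.0282,0,0,0,0,0],[0.0256,-0.0282,0,0,0,0,0],[0.0256,-0.0282,0,0,0,0,0],[0.0256,-0.0282,0,0,0,0,0],[0.0256,-0.0282,0,0,0,0,0],[0.0256,-0.0282,0,0,0,0,0],[0.0256,-0.0282,0,0,0,0,0],[0.0256,-0.0282,0,0,0,0,0]]'
```

```text
time_s: 1.15
tool_pos: [0.4089, -0.1538, 0.2225]
tool_rot: [180.0, 0.0, 24.6]
force: [1.1, -1.1, -0.5]
grip_width: 0.0152
grasp_force: 0.0
```

```bash
python3 -m jog '[[0.0256,-0.0282,0,0,0,0,0],[0.0256,-0.0282,0,0,0,0,0],[0.0256,-0.0282,0,0,0,0,0],[0,0,0,0,0,-0.12,0],[0,0,0,0,0,-0.12,0],[0,0,0,0,0,-0.12,0],[0,0,0,0,0,-0.12,0],[0,0,0,0,0,-0.12,0],[0,0,0,0,0,-0.12,0],[0,0,0,0,0,-0.12,0],[0,0,0,0,0,-0.12,0],[0,0,0,0,0,-0.11,0]]'
```

```text
time_s: 2.15
tool_pos: [0.4433, -0.0468, 0.2223]
tool_rot: [-180.0, 0.0, 86.2]
force: [0.3, 0.1, 0.6]
grip_width: 0.0
grasp_force: 0.0
```

```bash
python3 - <<'E'
from h import *
o=env.get_obs();print(o['tool_pos'],o['tool_rot'],o['qpos'].round(1),o['force'])
c=env.get_calibration('wrist');im=env.read_camera('wrist');cv2.imwrite('pics/w1.png',im)
np.save('w1.npy',c,allow_pickle=True)
E
```

```text
[ 0.44333544 -0.04675217  0.22230814] [-1.79975211e+02  8.54698126e-03  8.62170270e+01] [ 35.3  -6.3 -30.2 109.4  -3.2  76.    2.3] [0.29473855 0.11829881 0.63076613]
```

View pics/w1.png

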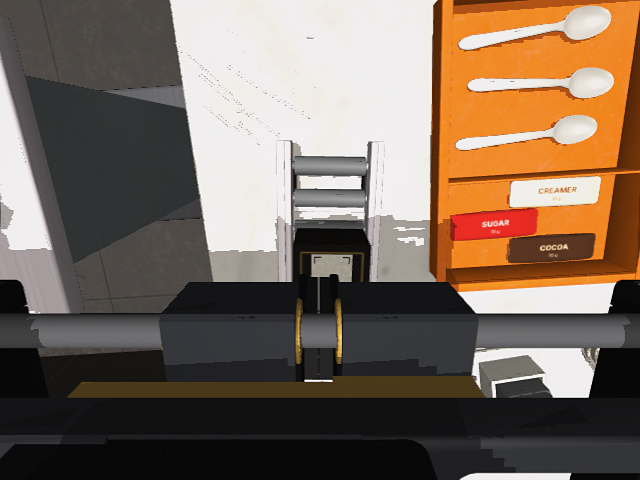

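The wrist view shows the track's open end at row 141, with rails at columns 277–383. The carton's end is at rows 230–248, and the tag is just above the fingers at about (332, 262).

```bash
python3 - <<'E'
from h import *
c=np.load('w1.npy',allow_pickle=True).item()
im=cv2.imread('pics/w1.png');g=cv2.cvtColor(im,cv2.COLOR_BGR2GRAY)
for r in (150,180,200,225,240,255,265): print(r,g[r,268:392:2].tolist())
print(g[222:275,310].tolist())
print('railouter',hit('wrist',[(277,145),(383,145),(277,225),(383,225)],.046,c).round(4).tolist())
print('rowsz.092',hit('wrist',[(330,230),(330,248)],.092,c).round(4).tolist(),hit('wrist',[(330,230)],.034,c).round(4))
print('end',hit('wrist',[(285,141),(375,141)],.046,c).round(4).tolist())
E
```

```text
150 [240, 239, 240, 240, 218, 240, 239, 240, 218, 240, 241, 193, 92, 163, 161, 159, 190, 241, 240, 239, 239, 239, 239, 238, 237, 237, 237, 237, 238, 238, 239, 239, 239, 239, 239, 239, 239, 239, 239, 239, 240, 240, 240, 240, 240, 240, 240, 240, 240, 241, 82, 84, 243, 240, 239, 211, 240, 241, 208, 240, 240, 240]
180 [239, 239, 239, 239, 239, 240, 240, 241, 204, 241, 240, 215, 71, 19, 61, 152, 242, 237, 237, 238, 238, 238, 239, 239, 239, 239, 240, 240, 239, 240, 240, 240, 240, 240, 240, 239, 239, 240, 240, 240, 240, 240, 240, 240, 240, 240, 236, 5, 35, 88, 89, 213, 240, 241, 190, 240, 241, 218, 240, 240, 240, 239]
200 [238, 239, 239, 239, 234, 241, 240, 241, 183, 241, 241, 217, 92, 109, 136, 138, 138, 138, 138, 139, 139, 140, 140, 142, 142, 143, 145, 144, 146, 146, 147, 147, 148, 149, 151, 150, 151, 152, 153, 154, 155, 156, 156, 157, 158, 159, 160, 162, 153, 168, 120, 244, 240, 231, 243, 240, 231, 243, 240, 240, 240, 240]
225 [239, 239, 240, 233, 149, 173, 185, 193, 171, 167, 182, 147, 77, 82, 80, 80, 80, 79, 79, 78, 79, 78, 79, 77, 77, 77, 77, 75, 76, 76, 75, 75, 75, 74, 74, 74, 74, 74
[... 732 characters left out ...]
 172, 67, 15, 14, 14, 50, 29, 15, 14, 15, 23, 163, 160, 154, 156, 157, 158, 155, 152, 160, 156, 157, 156, 154, 155, 153, 155, 160, 154, 150, 155, 39, 14, 14, 15, 20, 57, 12, 15, 13, 103, 194, 185, 178, 160, 160, 158, 156, 154, 157, 158]
[64, 69, 74, 78, 84, 90, 24, 8, 10, 10, 12, 11, 10, 11, 12, 11, 12, 9, 11, 9, 12, 10, 11, 15, 15, 16, 16, 16, 15, 29, 75, 38, 31, 25, 25, 23, 24, 23, 23, 24, 23, 23, 22, 23, 23, 23, 23, 23, 24, 22, 23, 21, 22]
railouter [[0.41, 0.0189, 0.046], [0.5037, 0.0127, 0.046], [0.403, -0.0536, 0.046], [0.5023, -0.0602, 0.046]]
rowsz.092 [[0.4516, -0.05, 0.092], [0.4508, -0.0653, 0.092]] [[ 0.4526 -0.0648  0.034 ]]
end [[0.4173, 0.0218, 0.046], [0.4967, 0.0166, 0.046]]
```

```bash
python3 -m jog '[[0.01,0.003,0,0,0,0,0.02],[0.01,0.003,0,0,0,0,0.02],[0.01,0.003,0,0,0,0,0.02],[0,0,0.032,0,0,0,0.02],[0,0,0.032,0,0,0,0.02],[0,0,0.032,0,0,0,0.02],[0,0,0.032,0,0,0,0.02],[0,0,0.032,0,0,0,0.02],[0,0,0,0,0,0,0.02]]'
```

```text
time_s: 2.95
tool_pos: [0.4501, -0.0158, 0.0573]
tool_rot: [-179.4, -0.1, 85.9]
force: [-0.8, 0.9, -1.1]
grip_width: 0.0195
grasp_force: 0.0
```

```bash
python3 -m jog '[[-0.008,0,0,0,0,0,0.02],[-0.008,0,0,0,0,0,0.02],[-0.005,0,0,0,0,0,0.02],[-0.004,0,0,0,0,0,0.02],[-0.004,0,0,0,0,0,0.02],[-0.004,0,0,0,0,0,0.02],[-0.004,0,0,0,0,0,0.02],[-0.005,0,0,0,0,0,0.02],[-0.005,0,0,0,0,0,0.02],[-0.006,0,0,0,0,0,0.02],[-0.007,0,0,0,0,0,0.02],[-0.007,0,0,0,0,0,0.02]]'
```

```text
time_s: 3.95
tool_pos: [0.4498, -0.0851, 0.0625]
tool_rot: [-180.0, 0.0, 85.9]
force: [0.3, 0.9, -0.5]
grip_width: 0.02
grasp_force: 0.1
```

```bash
python3 -m jog '[[-0.008,0,0,0,0,0,0.02],[-0.008,0,0,0,0,0,0.02],[-0.008,0,0,0,0,0,0.02],[-0.008,0,0,0,0,0,0.02],[-0.008,0,0,0,0,0,0.02],[-0.008,0,0,0,0,0,0.02],[-0.008,0,0,0,0,0,0.02],[-0.007,0,0,0,0,0,0.02],[-0.006,0,0,0,0,0,0.02],[-0.006,0,0,0,0,0,0.02],[-0.005,0,0,0,0,0,0.02],[-0.005,0,0,0,0,0,0.02]]'
```

```text
time_s: 4.95
tool_pos: [0.4437, -0.1695, 0.0625]
tool_rot: [-180.0, -0.0, 85.9]
force: [0.9, 1.1, 0.4]
grip_width: 0.02
grasp_force: 0.2
```

```bash
python3 -m jog '[[-0.003,0,0,0,0,0,0.02],[-0.003,0,0,0,0,0,0.02],[-0.002,0,0,0,0,0,0.02],[-0.002,0,0,0,0,0,0.02]]'; python3 -m jog '[[-0.0015,0,0,0,0,0,0.02],[-0.0015,0,0,0,0,0,0.02],[-0.0015,0,0,0,0,0,0.02],[-0.0015,0,0,0,0,0,0.02]]';python3 -m jog '[[-0.001,0,0,0,0,0,0.02],[-0.001,0,0,0,0,0,0.02]]';
```

```text
time_s: 5.28
tool_pos: [0.4431, -0.1791, 0.0625]
tool_rot: [-180.0, -0.0, 85.9]
force: [-0.6, -0.1, -0.1]
grip_width: 0.0198
grasp_force: 0.3
time_s: 5.62
tool_pos: [0.4427, -0.1851, 0.0626]
tool_rot: [180.0, 0.0, 85.9]
force: [0.0, 0.6, -0.4]
grip_width: 0.0199
grasp_force: 0.3
time_s: 5.78
tool_pos: [0.4425, -0.1872, 0.0626]
tool_rot: [180.0, 0.0, 85.9]
force: [-0.7, 0.4, -0.9]
grip_width: 0.0201
grasp_force: 0.3
```

```bash
python3 -m jog '[[-0.0015,0,0,0,0,0,0.02],[-0.0015,0,0,0,0,0,0.02]]'; python3 -m jog '[[-0.001,0,0,0,0,0,0.02],[-0.001,0,0,0,0,0,0.02]]';python3 -m jog '[[-0.001,0,0,0,0,0,0.02],[-0.001,0,0,0,0,0,0.02]]';python3 - <<'E'
from h import *
cv2.imwrite('pics/t1.png',cv2.resize(env.read_camera('top')[235:300,295:465],None,fx=4.7,fy=4.7,interpolation=cv2.INTER_CUBIC))
E
```

```text
time_s: 5.95
tool_pos: [0.4423, -0.1902, 0.0625]
tool_rot: [180.0, 0.0, 85.9]
force: [0.2, 0.5, 0.6]
grip_width: 0.0203
grasp_force: 0.3
time_s: 6.12
tool_pos: [0.4422, -0.1922, 0.0625]
tool_rot: [180.0, 0.0, 85.9]
force: [0.1, -0.6, 0.1]
grip_width: 0.0201
grasp_force: 0.3
time_s: 6.28
tool_pos: [0.442, -0.1942, 0.0625]
tool_rot: [-180.0, 0.0, 85.9]
force: [0.2, 0.8, -0.6]
grip_width: 0.0199
grasp_force: 0.3
```

View pics/t1.png

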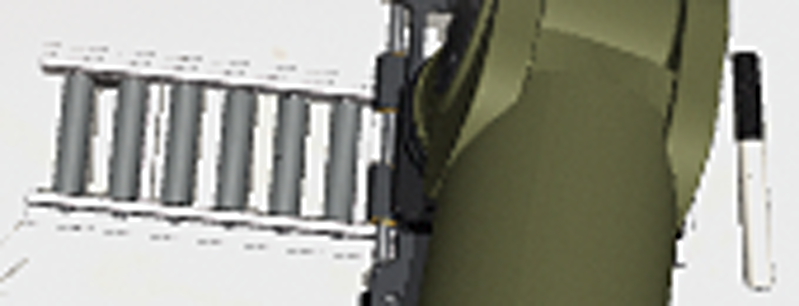

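The rollers on the open side (left) are clear and the arm hides the carton, so it has been pushed along. I'll continue until the force rises.

```bash
python3 -m jog '[[-0.001,0,0,0,0,0,0.02],[-0.001,0,0,0,0,0,0.02]]'; python3 -m jog '[[-0.001,0,0,0,0,0,0.02],[-0.001,0,0,0,0,0,0.02]]'
```

```text
time_s: 6.5
tool_pos: [0.4421, -0.1943, 0.0625]
tool_rot: [-180.0, -0.1, 85.9]
force: [-0.1, 6.6, 1.9]
grip_width: 0.0204
grasp_force: 3.7
time_s: 6.67
tool_pos: [0.4421, -0.1943, 0.0625]
tool_rot: [-179.9, -0.3, 86.0]
force: [-0.6, 11.6, 4.9]
grip_width: 0.0196
grasp_force: 5.9
```

```bash
python3 -m jog '[[-0.001,0,0,0,0,0,0.02],[-0.001,0,0,0,0,0,0.02]]'; python3 -m jog '[[-0.001,0,0,0,0,0,0.02],[0,0,0,0,0,0,0.02]]'
```

```text
time_s: 6.83
tool_pos: [0.4421, -0.1944, 0.0625]
tool_rot: [-179.9, -0.4, 86.0]
force: [0.3, 16.1, 5.6]
grip_width: 0.0202
grasp_force: 8.0
time_s: 7.0
tool_pos: [0.4421, -0.1943, 0.0626]
tool_rot: [-179.9, -0.5, 86.0]
force: [-0.9, 15.9, 6.7]
grip_width: 0.0198
grasp_force: 8.1
```

```bash
python3 -m jog '[[0.01,0,0,0,0,0,0.02],[0.01,0,0,0,0,0,0.02],[0.008,0,0,0,0,0,0.02],[0,0,-0.04,0,0,0,0.02],[0,0,-0.04,0,0,0,0.02],[0,0,-0.04,0,0,0,0.02],[0,0,-0.04,0,0,0,0.087],[-0.015,0.0325,0,0,0,0,0.087],[-0.015,0.0325,0,0,0,0,0.087],[-0.015,0.0325,0,0,0,0,0.087],[-0.015,0.0325,0,0,0,0,0.087],[-0.015,0.0325,0,0,0,0,0.087]]'
```

```text
time_s: 8.0
tool_pos: [0.6014, -0.2612, 0.2226]
tool_rot: [180.0, 0.1, 85.8]
force: [-0.1, 0.1, 1.4]
grip_width: 0.052
grasp_force: 0.0
```

```bash
python3 -m jog '[[0,0,0,0,0,0.116,0.087],[0,0,0,0,0,0.116,0.087],[0,0,0,0,0,0.116,0.087],[0,0,0,0,0,0.116,0.087],[0,0,0,0,0,0.116,0.087],[0,0,0,0,0,0.116,0.087],[0,0,0,0,0,0.116,0.087],[0,0,0,0,0,0.116,0.087],[0,0,0,0,0,0.116,0.087],[0,0,0,0,0,0.116,0.087],[0,0,0,0,0,0.116,0.087],[0,0,0,0,0,0.11,0.087]]'; python3 - <<'E'
from h import *
o=env.get_obs();print(o['tool_pos'],o['tool_rot'],o['qpos'].round(1))
c=env.get_calibration('wrist');im=env.read_camera('wrist');cv2.imwrite('pics/w2.png',im)
np.save('w2.npy',c,allow_pickle=True)
E
```

```text
time_s: 9.0
tool_pos: [0.6001, -0.2599, 0.2224]
tool_rot: [179.9, 0.0, 6.1]
force: [-0.5, 0.3, 0.1]
grip_width: 0.0871
grasp_force: 0.0
[ 0.60005218 -0.25994698  0.22244564] [1.79946723e+02 1.71307724e-02 6.11006402e+00] [ 31.7  19.4 -13.7  82.2   4.7  78.9 -66.1]
```

View pics/w2.png

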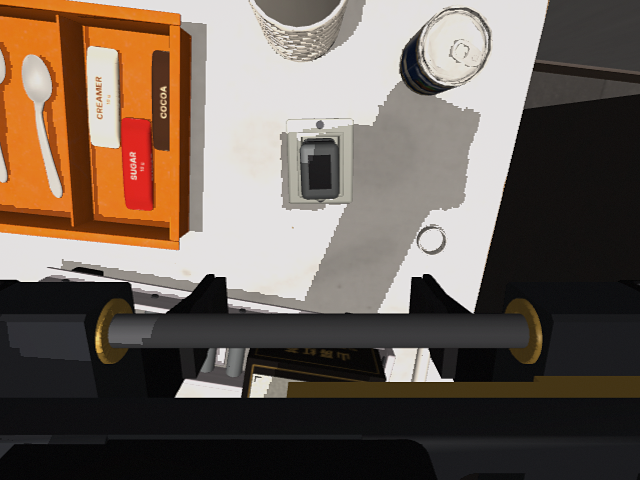

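The reader's top is at (302–339, 139–197) in the stand base at (284–353, 119–206), and it is aligned with the tool.

```bash
python3 - <<'E'
from h import *
c=np.load('w2.npy',allow_pickle=True).item()
im=cv2.imread('pics/w2.png');g=cv2.cvtColor(im,cv2.COLOR_BGR2GRAY)
m=(g<135).astype(np.uint8)*255;m[:, :295]=0;m[:,342:]=0;m[:130]=0;m[205:]=0
m=cv2.morphologyEx(m,cv2.MORPH_OPEN,np.ones((5,5)))
cs,_=cv2.findContours(m,0,2);k=max(cs,key=cv2.contourArea);r=cv2.minAreaRect(k);print(r)
b=hit('wrist',cv2.boxPoints(r),.118,c);print(b.round(4).tolist(),b.mean(0))
b2=hit('wrist',[(287,119),(353,119),(350,207),(283,207)],.008,c);print(b2.round(4).tolist(),b2.mean(0))
for q in (150,170,190): print(g[q,296:346:1].tolist())
E
```

```text
((319.5, 168.5), (61.0, 39.0), 90.0)
[[0.6688, -0.2417, 0.118], [0.6717, -0.2686, 0.118], [0.6293, -0.2738, 0.118], [0.6263, -0.2457, 0.118]] [ 0.64902509 -0.25747994  0.118     ]
[[0.6839, -0.2225, 0.008], [0.6907, -0.2861, 0.008], [0.6047, -0.2944, 0.008], [0.5974, -0.2257, 0.008]] [ 0.64417452 -0.25718804  0.008     ]
[167, 131, 156, 123, 77, 109, 119, 131, 142, 148, 147, 146, 146, 147, 146, 146, 148, 137, 83, 87, 88, 89, 89, 89, 90, 89, 90, 90, 91, 90, 91, 90, 92, 91, 91, 92, 93, 91, 84, 77, 69, 59, 49, 102, 162, 171, 163, 154, 181, 179]
[168, 141, 157, 164, 124, 46, 65, 72, 77, 82, 85, 82, 64, 24, 29, 28, 30, 30, 30, 29, 30, 28, 30, 29, 29, 29, 29, 29, 29, 29, 30, 30, 29, 28, 43, 78, 89, 86, 83, 78, 72, 62, 48, 93, 162, 170, 159, 155, 179, 177]
[174, 162, 126, 161, 158, 82, 50, 64, 71, 77, 81, 83, 84, 85, 86, 86, 85, 86, 85, 85, 85, 85, 84, 84, 85, 84, 84, 83, 83, 83, 83, 82, 83, 82, 82, 81, 81, 82, 80, 75, 70, 64, 54, 92, 158, 168, 153, 142, 177, 175]
```

```bash
python3 -m jog '[[0.024,0.001,0,0,0,0,0.087],[0.0236,0.001,0,0,0,0,0.087],[0,0,0.03,0,0,0,0.087],[0,0,0.03,0,0,0,0.087],[0,0,0.03,0,0,0,0.07],[0,0,0.03,0,0,0,0.06],[0,0,0.0285,0,0,0,0.06],[0,0,0,0,0,0,0.05]]'; python3 - <<'E'
from h import *
c=env.get_calibration('wrist');im=env.read_camera('wrist');cv2.imwrite('pics/w3.png',im)
E
```

```text
time_s: 9.72
tool_pos: [0.643, -0.255, 0.0666]
tool_rot: [-179.7, 0.6, 6.6]
force: [-1.9, 0.3, -1.3]
grip_width: 0.068
grasp_force: 0.0
```

View pics/w3.png

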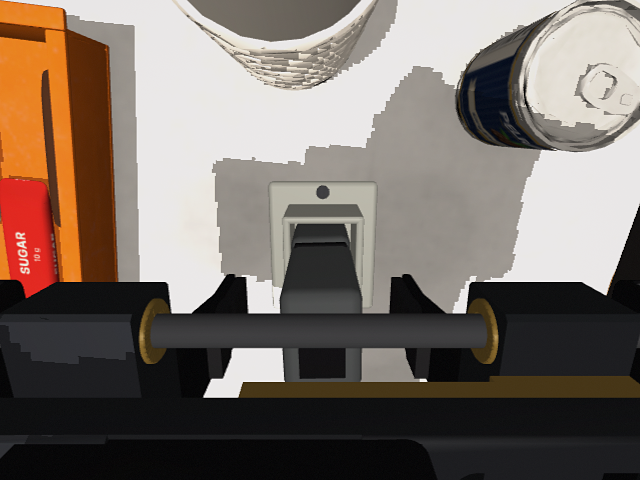

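The handle (columns 283–360) is centred between the open fingers, clear of the pocket walls. I'll close the grip.

```bash
python3 -m jog '[[0,0,0,0,0,0,0.045],[0,0,0,0,0,0,0.035],[0,0,0,0,0,0,0.02],[0,0,0,0,0,0,0.02],[0,0,0,0,0,0,0.02],[0,0,0,0,0,0,0.02],[0,0,0,0,0,0,0.02]]' 30; python3 -m jog '[[0,0,0,0,0,0,0.02],[0,0,0,0,0,0,0.02],[0,0,0,0,0,0,0.02]]'
```

```text
time_s: 10.35
tool_pos: [0.6483, -0.2565, 0.0749]
tool_rot: [179.9, -0.1, 6.5]
force: [0.2, 0.7, 1.2]
grip_width: 0.0277
grasp_force: 29.8
time_s: 10.6
tool_pos: [0.6482, -0.2565, 0.0744]
tool_rot: [180.0, -0.1, 6.5]
force: [2.0, 0.2, 0.9]
grip_width: 0.0281
grasp_force: 29.8
```

```bash
python3 -m jog '[[0,0,-0.005,0,0,0,0.02],[0,0,-0.01,0,0,0,0.02],[0,0,-0.015,0,0,0,0.02],[0,0,-0.02,0,0,0,0.02],[0,0,-0.025,0,0,0,0.02],[0,0,-0.025,0,0,0,0.02],[0,0,-0.02,0,0,0,0.02],[0,0,-0.01,0,0,0,0.02],[-0.02,0.002,0,0,0,0,0.02],[-0.03,0.003,0,0,0,0,0.02],[-0.03,0.003,0,0,0,0,0.02],[-0.03,0.003,0,0,0,0,0.02]]'
```

```text
time_s: 11.6
tool_pos: [0.5378, -0.2792, 0.2032]
tool_rot: [-179.9, 0.1, 6.5]
force: [-0.8, -0.1, -0.5]
grip_width: 0.0279
grasp_force: 29.8
```

```bash
python3 -m jog '[[-0.03,0.003,0,0,0,0,0.02],[-0.03,0.003,0,0,0,0,0.02],[-0.03,0.003,0,0,0,0,0.02],[-0.015,0,0,0,0,0,0.02],[0,0,0,0,0,-0.06,0.02],[0,0,0,0,0,-0.11,0.02],[0,0,0,0,0,-0.11,0.02],[0,0,0,0,0,-0.11,0.02],[0,0,0,0,0,-0.11,0.02],[0,0,0,0,0,-0.11,0.02],[0,0,0,0,0,-0.11,0.02],[0,0,0,0,0,-0.11,0.02]]'
```

```text
time_s: 12.6
tool_pos: [0.4357, -0.2998, 0.2035]
tool_rot: [-179.9, 0.0, 54.3]
force: [-0.1, -0.4, -1.7]
grip_width: 0.0282
grasp_force: 29.8
```

```bash
python3 -m jog '[[0,0,0,0,0,-0.11,0.02],[0,0,0,0,0,-0.11,0.02],[0,0,0,0,0,-0.11,0.02],[0,0,0,0,0,-0.11,0.02],[0,0,0,0,0,-0.08,0.02],[0,0,0,0,0,-0.039,0.02],[0,0,0,0,0,0,0.02],[0,0,0,0,0,0,0.02]]';python3 - <<'E'
from h import *
o=env.get_obs();print(o['tool_pos'],o['tool_rot'],o['qpos'].round(1))
c=env.get_calibration('wrist');im=env.read_camera('wrist');cv2.imwrite('pics/w4.png',im)
np.save('w4.npy',c,allow_pickle=True)
cv2.imwrite('pics/s4.png',env.read_camera('scene'))
E
```

```text
time_s: 13.27
tool_pos: [0.4359, -0.3, 0.2037]
tool_rot: [-179.9, -0.0, 86.0]
force: [0.1, -0.0, -1.7]
grip_width: 0.0281
grasp_force: 29.8
[ 0.43588386 -0.30003451  0.2036946 ] [-1.79940041e+02 -2.90254192e-02  8.59759104e+01] [ 44.9   5.  -13.9 101.3   1.3  73.9  26.6]
```

View pics/w4.png

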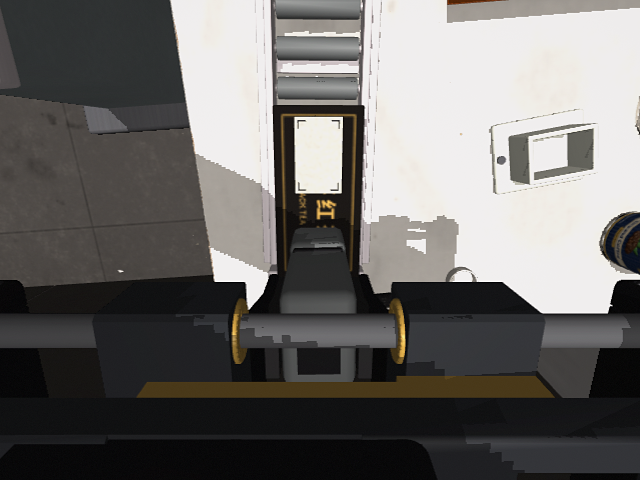

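The tag is at (295–343, 117–193), parallel to the image axes, and the carton's end edge is at row ~106. The reader is held at (290–355, 230–380), and the stand is empty.

```bash
python3 - <<'E'
from h import *
c=np.load('w4.npy',allow_pickle=True).item()
im=cv2.imread('pics/w4.png');g=cv2.cvtColor(im,cv2.COLOR_BGR2GRAY)
m=(g>150).astype(np.uint8)*255;m[:, :286]=0;m[:,352:]=0;m[:112]=0;m[198:]=0
m=cv2.morphologyEx(m,cv2.MORPH_CLOSE,np.ones((9,9)));m=cv2.morphologyEx(m,cv2.MORPH_OPEN,np.ones((9,9)))
cs,_=cv2.findContours(m,0,2);k=max(cs,key=cv2.contourArea);r=cv2.minAreaRect(k);print(r)
h=hit('wrist',k[:,0,:],.092,c)[:,:2].astype(np.float32)*1000;R=cv2.minAreaRect(h);print('tag mm',R)
b=cv2.boxPoints(R);print(b.tolist())
T=np.array(R[0])/1000
o=env.get_obs();y=np.radians(o['tool_rot'][2]);d=T-o['tool_pos'][:2]
print('tool shift',d@[np.cos(y),np.sin(y)],d@[np.sin(y),-np.cos(y)])
# triangulate with scene
print('proj scene',proj('scene',[T[0],T[1],.092]))
print('carton +y edge',hit('wrist',[(277,106),(362,106)],.092,c).round(4).tolist())
# predicted reader corner housing tops/foot in the scene
s=cv2.imread('pics/s4.png');p=proj('scene',[.436,-.30,.15])[0].astype(int);q=proj('scene',[T[0],T[1],.092])[0].astype(int);print(p,q)
cv2.imwrite('pics/s4c.png',cv2.resize(s[p[1]-80:p[1]+60,p[0]-100:p[0]+90],None,fx=4,fy=4,interpolation=cv2.INTER_CUBIC))
E
```

```text
((318.0, 155.0), (76.0, 48.0), 90.0)
tag mm ((438.6317443847656, -242.82249450683594), (53.61238098144531, 34.12649917602539), 85.9107666015625)
[[419.70037841796875, -268.3436584472656], [453.739990234375, -270.7772216796875], [457.5631103515625, -217.30133056640625], [423.52349853515625, -214.86776733398438]]
tool shift 0.05740156065547 -0.0014500740614855723
proj scene [[414.56756433 210.29029594]]
carton +y edge [[0.4124, -0.2068, 0.092], [0.4716, -0.211, 0.092]]
[430 180] [414 210]
```

View pics/s4c.png

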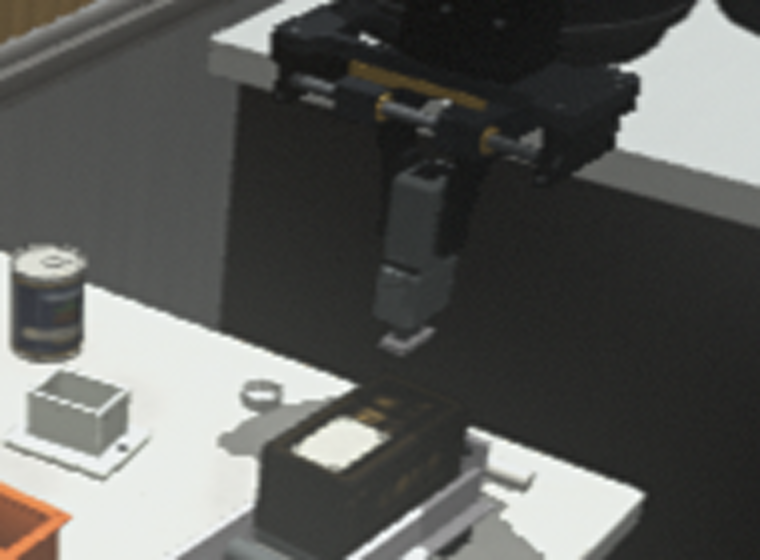

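Scene view: the tag centre is at about (415, 211), against (414.6, 210.3) predicted. The reader hangs upright with its foot out at about (431, 186). The stand is empty and undisturbed.

```bash
python3 -m jog '[[0.01,-0.0005,0,0,0,0,0.02],[0.02,-0.0005,0,0,0,0,0.02],[0.02,-0.0005,0,0,0,0,0.02],[0.008,0,0,0,0,0,0.02],[0,0,0.01,0,0,0,0.02],[0,0,0.01,0,0,0,0.02],[0,0,0.01,0,0,0,0.02],[0,0,0.005,0,0,0,0.02],[0,0,0.003,0,0,0,0.02],[0,0,0,0,0,0,0.02],[0,0,0,0,0,0,0.02]]'; python3 - <<'E'
from h import *
o=env.get_obs();p=o['tool_pos'];print(p,o['tool_rot'])
s=env.read_camera('scene');q=proj('scene',[p[0],p[1],p[2]-.0665])[0];print(q)
x,y=q.astype(int);cv2.imwrite('pics/s5.png',cv2.resize(s[y-50:y+40,x-60:x+60],None,fx=6,fy=6,interpolation=cv2.INTER_CUBIC));print(x-60,y-50)
E
```

```text
time_s: 14.28
tool_pos: [0.4387, -0.2428, 0.1658]
tool_rot: [-180.0, -0.0, 86.0]
force: [-0.4, -0.3, -0.7]
grip_width: 0.0276
grasp_force: 29.8
[ 0.43870549 -0.24279549  0.16579519] [-1.79978491e+02 -1.24364010e-02  8.60042385e+01]
[414.88787037 207.70559646]
354 157
```

View pics/s5.png

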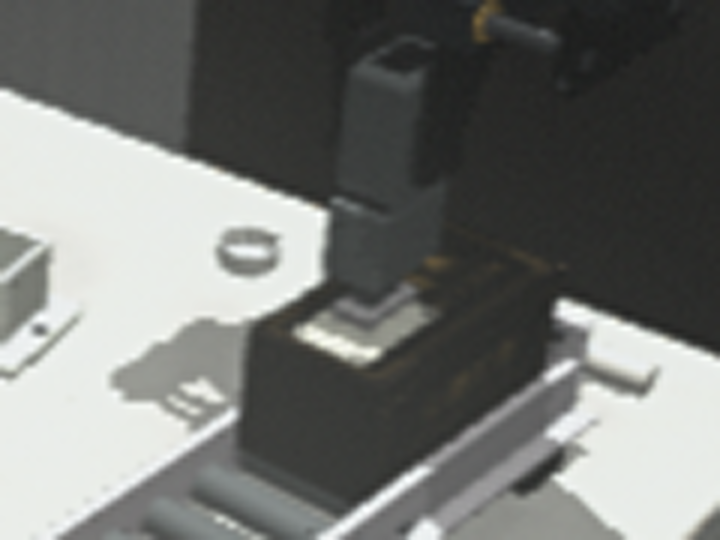

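The foot is over the tag with matching directions. By its corner, (370, 325) against the tag's (365, 363), it sits about 4 mm too far towards the bay. I'll shift 3 mm back and press.

```bash
python3 -m jog '[[0.0015,0,0,0,0,0,0.02],[0.0015,0,0,0,0,0,0.02],[0,0,0.003,0,0,0,0.02],[0,0,0.002,0,0,0,0.02],[0,0,0.002,0,0,0,0.02],[0,0,0,0,0,0,0.02],[0,0,0,0,0,0,0.02]]'; python3 -m jog '[[0,0,0.0015,0,0,0,0.02],[0,0,0.0015,0,0,0,0.02],[0,0,0,0,0,0,0.02],[0,0,0,0,0,0,0.02],[0,0,0,0,0,0,0.02]]'
```

```text
time_s: 14.92
tool_pos: [0.4391, -0.2393, 0.1592]
tool_rot: [-180.0, 0.0, 86.0]
force: [-0.8, 0.6, 0.2]
grip_width: 0.028
grasp_force: 29.8
time_s: 15.33
tool_pos: [0.4391, -0.2394, 0.1562]
tool_rot: [180.0, 0.0, 86.0]
force: [-0.5, 0.1, 1.1]
grip_width: 0.0282
grasp_force: 29.8
```

```bash
python3 -m jog '[[0,0,0.0015,0,0,0,0.02],[0,0,0.0015,0,0,0,0.02],[0,0,0,0,0,0,0.02],[0,0,0,0,0,0,0.02],[0,0,0,0,0,0,0.02]]';  python3 -m jog '[[0,0,0.001,0,0,0,0.02],[0,0,0.001,0,0,0,0.02],[0,0,0,0,0,0,0.02],[0,0,0,0,0,0,0.02]]'; python3 -m jog '[[0,0,0,0,0,0,0.02],[0,0,0,0,0,0,0.02],[0,0,0,0,0,0,0.02]]'
```

```text
time_s: 15.75
tool_pos: [0.4391, -0.2394, 0.1531]
tool_rot: [180.0, 0.0, 86.0]
force: [-0.0, -0.3, 1.4]
grip_width: 0.0277
grasp_force: 29.8
time_s: 16.08
tool_pos: [0.4391, -0.2394, 0.1511]
tool_rot: [180.0, 0.0, 86.0]
force: [-0.9, 1.4, 2.6]
grip_width: 0.0279
grasp_force: 29.8
time_s: 16.33
tool_pos: [0.4391, -0.2394, 0.1511]
tool_rot: [180.0, 0.0, 86.0]
force: [-0.8, -0.8, 3.0]
grip_width: 0.0278
grasp_force: 29.8
```

```bash
python3 - <<'E'
from h import *
f=[]
for i in range(6):
    s=env.read_camera('scene');f.append(env.get_obs()['force'])
print(np.mean(f,0),env.get_obs()['tool_pos'])
cv2.imwrite('pics/s6.png',cv2.resize(s[157:247,354:474],None,fx=6.5,fy=6.5,interpolation=cv2.INTER_CUBIC))
E
```

```text
[-0.30407549  0.50399706  2.81069579] [ 0.43907514 -0.23939594  0.1510888 ]
```

View pics/s6.png

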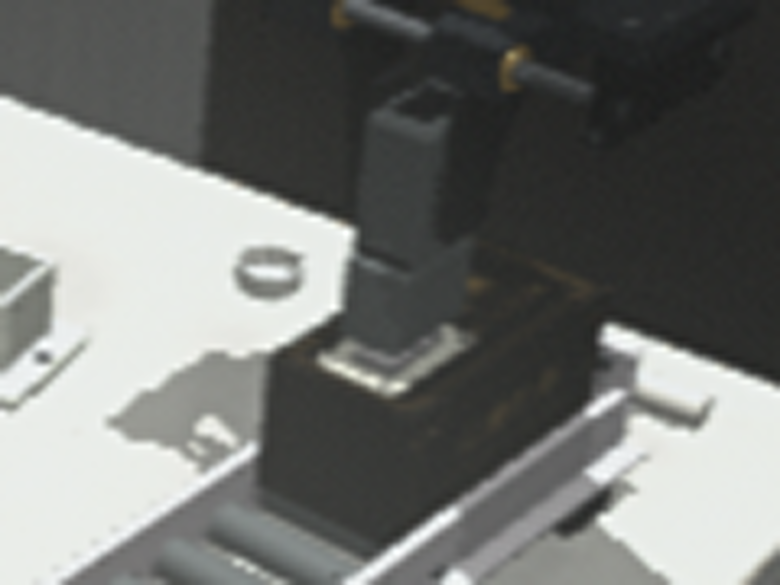

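The foot is inside the tag, with white margins visible on all the exposed sides. The contact force is about 4 N, which puts the nose 7–8 mm in. The carton sits against the end plate.

```bash
python3 -c "
from cell import env
print(env.sign_off())"
```

```text
the job is handed in; nothing more can be done
None
```

I handed the job in at about 17 s: the carton is home against the end stop (it stopped dead at about 16 N of push), and the gripped reader is pressing upright inside the tag at about 4 N, which puts the foot about 7–8 mm in.

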